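# Pack the thread reels home in the tall tube

## Task

The thread reels in the taller of the two clear reel tubes have stuck part-way down. Take the wooden rod out of its block, put it down the tall tube and push the reels with it, not with the fingers, until they bottom out and press them firmly home. Then let go and leave the rod standing in the tall tube.

Things in the scene. Friction and masses are not known exactly. Their poses are not given: they have to be found in the camera images.
- tall_tube_mouth (a point): Centre of the open mouth of the taller reel tube, 160 mm above the worktop. Upright round clear plastic tube, fixed to the worktop, on a grey foot 72 mm across; outside 44 mm, bore 36 mm, walls 4 mm; the top 15 mm flares to a funnel 60 mm outside, 52 mm inside. Its inner floor is 8 mm above the worktop. A shorter tube of the same make (110 mm high), whose one reel is already home, stands near by and is not part of the job.
- reel_stack (a joint): How far the stack in the tall tube has been pushed down (m): 0 at its highest, 0.055 when it rests on the tube's floor. The stack is a rubber-edged disc carrying two thread reels (28 mm across), 76 mm high in all, and moves as one; the rubber grips the bore, so that it slides at a steady push of about 3 N, stays where it is left and stops hard at the floor. It starts between 0 and 0.02.
- stack_top (a point): Centre of the top face of the upper reel in the tall tube; 139 mm above the worktop at joint value 0 and 84 mm when the stack is home.
- rod_handle (a point): Middle of the handle of the loose wooden rod, which stands upright in a round hole in a fixed square wooden block (64 x 64 x 46 mm; hole 26 mm wide, 40 mm deep). The rod is 155 mm long, round, 70 g: a plain shaft 20 mm thick for the lower 98 mm, then a handle 28 mm thick up to the top. This point is 127 mm above its flat lower end and 28 mm below its top, 133 mm above the worktop at the start. Its z axis runs up the rod.
- rod_tip (a point): Centre of the rod's flat lower end, 6 mm above the worktop at the start; z axis up the rod.
Things that resemble listed ones, but are neither listed nor needed, are in the scene too. There is more than one size of the part that bears rod_handle; the job needs the middle-sized.

How it is judged:
On the way, in this order (a step that is already met when the one before it is completed fails the run):
1. the rod has been lifted out of its block (height (world z) of rod_tip above 0.055 m), for 0.1 s.
2. the reels are at the bottom of the tall tube with the rod pressing on them with more than 4 N (value of joint reel_stack above 0.051 m and contact force between rod and reel_stack above 4 N), for 0.05 s.
At the end, for the whole second after the job is handed in: The reel stack is home (within 4 mm of its lowest position), and the rod stands released and at rest in the tall tube, its lower end down on the reels (within 20 mm of the tube's axis and lower than 100 mm above the worktop), leaning less than 20 degrees (value of joint reel_stack above 0.051 m and horizontal distance between rod_tip and tall_tube_mouth below 0.02 m and height (world z) of rod_tip below 0.1 m and angle between rod_tip's own z axis and vertical below 0.35 rad and linear speed of rod below 0.03 m/s); the robot touches nothing.
It fails at once if the reels are pushed with the fingers or the arm instead of the rod (contact force between any of the fingers, the arm and reel_stack above 1 N).
It also fails if it takes over 38 s, if anything falls off the work surface, if the arm or the gripper's body presses on something with over 40 N, if the wrist force passes 120 N, or if a joint passes its speed limit or range.

## Robot

A 6-joint arm with a two-finger parallel gripper is mounted at the origin on the work surface; the furniture and walls round the work are solid. World frame = base frame: x ahead of the robot, y to its left, z up, the work surface at z = 0. Lengths are in m, angles in rad, forces in N, time in s.
With the tool pointing down it reaches from about 0.35 to 0.85 m from the base axis. Payload 8.1 kg.
Tool frame: the origin (TCP) lies midway between the tips of the shut fingers; the grasp point (between the pads) lies 19 mm behind it; z points along the fingers, y is the line along which they close (so a half turn about z gives the same grasp; the last joint's range is limited). The gripper opens to 93 mm and grips with 3 to 60 N. Pads are 15 mm wide; open, the fingers measure 128 mm over their backs; the gripper's body (75 mm by 188 mm) begins 65 mm behind the grasp point.
Start: joints at [1.214, 0.13, 1.488, -0, 1.523, -0.085], TCP at [0.161, 0.578, 0.219] pointing down, gripper open.
Joint ranges: [-2.96, 2.96], [-0.89, 2.26], [0.02, 2.5], [-1.34, 4.48], [0, 2.73], [-2.66, 2.66]. Speed limits (rad/s): [2.39, 2.39, 2.79, 3.14, 3.14, 3.14].

## Interface

Orientations are given as a rotation vector (axis times angle).
In Python, from plant import robot, cams gives the robot as it stands. The module is installed in compiled form; this text tells all that it offers.
- The arm moves only by the tool play_rows, never from a script. Its arguments are lists of equal length, an entry for each row: "slide": the shift along the tool's x, y, z scaled (see below), a list of three; "twist": the turn, a rotation vector about the tool's x, y, z scaled (see below), a list of three. A call has exactly 8 rows; each row shifts and turns the commanded pose from where the row before left it, along the tool's axes as they then stand; what a row does not reach is not made up. The controller multiplies each number of a shift by 25 cm and each number of a turn by 60 degrees. A row lasts 1/10 s, in which the tool goes at most 50 mm and 8.59 degrees, less where a joint would pass 70% of its speed; a pose out of reach is approached as far as the arm can. A call with a number of a shift or a turn outside -1 to 1 is refused whole. A call with a gripper value outside its range is refused whole. "fingers" is the closure, from -1 (fully open) to 1 (shut), set as the call begins (left out, the last holds). The fingers move at their own pace and stop on an object; "force" is the grip in N (left out, the last holds). Time passes only in rows, so rows that do not move let the fingers close, or fill a call up. It gives the time, the measured TCP pose, the force, the opening and the grip force at its end, in the units of the state.
- robot.read_state(): the state, without advancing time (a new reading comes with each control period).
- cams.read_camera(name): name is "side" or "top"; returns (picture, depth): 420x560x3 uint8, red, green, blue; 420x560 float32, m along the optical axis (not along the pixel's ray), 0 where there is no reading.
- cams.get_calibration(name): a dict with "fx", "fy", "cx", "cy" (pixels), "k1" (the pictures are not rectified: a ray, as slopes to the right and down, at radius r is drawn at 1 + k1 r^2 times it, then the intrinsics apply), "world_from_camera" (4x4, takes a point from camera to world coordinates). Camera axes: x right, y down, z forward; pixel columns grow to the right and rows downward; lengths in m; the calibration is good to about 2 mm. A picture is of the moment at which its call begins. get_calibration takes no time and is no camera call.
- robot.close_job(): hands the job in; it is judged then, once.
The state is a dict: "t": time; "q": joint angles; "dq": joint speeds; "joint_torque": joint torques, N m; "tool_pos": TCP position; "orientation": TCP orientation; "force": force on the tool from outside, world axes, zero at the start; "wrist_torque": the same for the moment, N m; "opening": finger opening in m; "gripper_force": force on a finger pad.
Only numpy, scipy, OpenCV 4.12 (cv2) and the standard library are available. Lean on these libraries where they do the work, as an engineer would, in place of code of your own. Each camera call takes 0.05 s, during which the arm holds its last target. There are 200 camera calls.

## Working session

There is one attempt and no reset: what is moved stays moved. The work goes in short steps, Python scripts to look and compute and a tool call to move; the robot and the scene stay as the last step left them, time stands still between calls to the robot, and variables do not carry over. Pictures are saved under pics/ and viewed, at most 10 in all, crops included, and the job is handed in when it is done.

Besides the shell and the picture viewer there is one more tool, called after ">>>" in YAML: its name, and indented under it one key for each argument. play_rows: Moves the arm, as the interface text tells. Shifts and turns lie within -1 to 1; 1 stands for 25 cm of shift or 60 degrees of turn. Its arguments: {"type":"object","properties":{"slide":{"type":"array"},"twist":{"type":"array"},"fingers":{"type":"number"},"force":{"type":"number"}},"required":["slide","twist"]}

```bash
mkdir -p pics; cat > h.py <<'E'
import numpy as np,cv2
from plant import robot,cams
def rays(cal,u,v):
    u=np.asarray(u,float);v=np.asarray(v,float)
    K=np.array([[cal['fx'],0,cal['cx']],[0,cal['fy'],cal['cy']],[0,0,1]])
    p=cv2.undistortPoints(np.stack([u.ravel(),v.ravel()],1)[:,None],K,np.array([cal['k1'],0,0,0,0.]))[:,0]
    return p
def world(cal,u,v,d):
    p=rays(cal,u,v);d=np.ravel(d)
    c=np.c_[p*d[:,None],d,np.ones(len(d))]
    return (c@np.array(cal['world_from_camera']).T)[:,:3]
def cloud(name):
    im,d=cams.read_camera(name);cal=cams.get_calibration(name)
    v,u=np.mgrid[:420,:560]
    return im,d,world(cal,u,v,d).reshape(420,560,3),cal
E
python3 - <<'E'
from h import *
for n in('top','side'):
    im,d,P,cal=cloud(n);np.savez(n+'.npz',im=im,d=d,P=P)
    cv2.imwrite(f'pics/{n}1.png',im[:,:,::-1])
    print(n,np.round(cal['world_from_camera'],3).tolist(),cal['fx'],cal['k1'])
s=robot.read_state();print(s)
E
```

```text
top [[-0.017, -0.996, 0.093, 0.38], [-1.0, 0.018, 0.01, -0.07], [-0.012, -0.093, -0.996, 0.976], [0.0, 0.0, 0.0, 1.0]] 386.21611165643696 -0.04449333656812071
side [[0.23, -0.736, 0.637, -0.172], [-0.973, -0.18, 0.144, -0.215], [0.008, -0.653, -0.758, 0.851], [0.0, 0.0, 0.0, 1.0]] 513.6461683812771 -0.13478841709389208
{'t': 0.1, 'q': array([ 1.21361165e+00,  1.31077631e-01,  1.48916577e+00,  2.97570187e-05,
        1.52301027e+00, -8.54254969e-02]), 'dq': array([-9.96220455e-05, -6.88153572e-04, -3.27684160e-03, -2.72133624e-04,
        6.49423011e-04, -5.85780861e-04]), 'joint_torque': array([ 1.68016351e-03, -5.61342680e+01, -4.93096375e+01,  7.70741003e-02,
        2.92838307e-02, -1.19090419e-04]), 'tool_pos': array([0.16085775, 0.57750136, 0.21769967]), 'orientation': array([-4.25514728e-01, -3.11224394e+00,  2.53492123e-03]), 'force': array([-0.86070266, -0.44665381, -0.14675415]), 'wrist_torque': array([-0.0096232 ,  0.00506608, -0.0457631 ]), 'gripper_force': 0.0, 'opening': 0.09271996344568782}
```

View pics/top1.png

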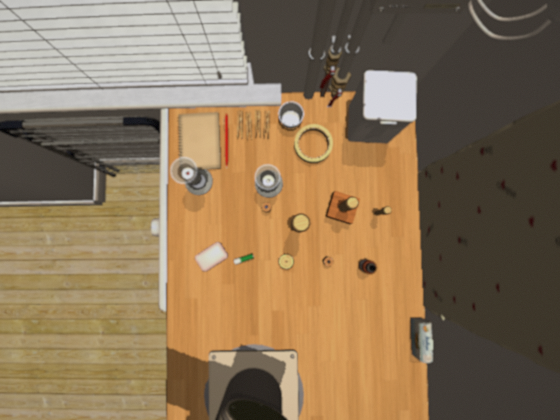

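View pics/side1.png

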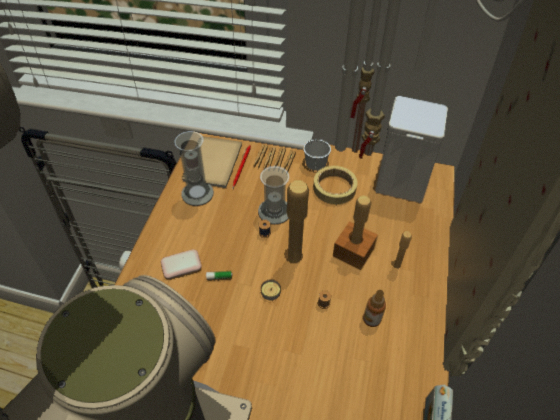

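The rod candidates in the side view are a large rod at (297,220), the rod in the square block at (360,225) and a small rod at (402,250). The block rod is the middle-sized one, so I choose that. The tube candidates are (190,165) and (275,195); the left one looks taller. I'll measure both and check in a crop.

```bash
python3 - <<'E'
from h import *
for n,boxes in(('top',dict(rod=(185,225,325,362),tubeL=(150,198,165,216),tubeM=(160,200,250,287),big=(210,236,288,314))),('side',dict(rod=(190,270,330,380),tubeL=(128,205,172,218),tubeM=(165,225,255,295),big=(175,265,282,312)))):
    z=np.load(n+'.npz');P=z['P'];d=z['d']
    for k,(a,b,c,e) in boxes.items():
        Q=P[a:b,c:e].reshape(-1,3);Q=Q[(d[a:b,c:e].ravel()>0)]
        print(n,k,'zmax',np.percentile(Q[:,2],[90,97,100]).round(3))
        for lo in (.0,.03,.055,.08,.1,.12,.145,.155,.17):
            m=(Q[:,2]>lo+.005)&(Q[:,2]<lo+.025)
            if m.sum()>5: print('  z',lo,m.sum(),Q[m].min(0).round(3),Q[m].max(0).round(3),np.median(Q[m],0).round(3))
t=np.load('top.npz')['im'][140:240,160:400];s=np.load('side.npz')['im'][125:275,165:415]
cv2.imwrite('pics/crop.png',cv2.resize(np.vstack([cv2.resize(t,(250,104)),s]),None,fx=2.3,fy=2.3,interpolation=2)[:,:,::-1])
E
```

```text
top rod zmax [0.132 0.16  0.164]
  z 0.0 43 [ 0.415 -0.241  0.005] [ 0.492 -0.186  0.024] [ 0.446 -0.202  0.015]
  z 0.03 511 [ 0.414 -0.265  0.035] [ 0.493 -0.186  0.054] [ 0.445 -0.217  0.045]
  z 0.055 11 [ 0.444 -0.226  0.061] [ 0.46  -0.216  0.076] [ 0.449 -0.218  0.07 ]
  z 0.1 19 [ 0.44  -0.23   0.109] [ 0.463 -0.213  0.123] [ 0.447 -0.215  0.118]
  z 0.12 19 [ 0.44  -0.229  0.127] [ 0.462 -0.213  0.145] [ 0.448 -0.216  0.135]
  z 0.145 129 [ 0.441 -0.24   0.15 ] [ 0.465 -0.213  0.164] [ 0.453 -0.225  0.159]
  z 0.155 49 [ 0.443 -0.237  0.16 ] [ 0.465 -0.215  0.164] [ 0.454 -0.228  0.161]
top tubeL zmax [0.152 0.159 0.163]
  z 0.0 693 [0.495 0.089 0.005] [0.61  0.185 0.024] [0.582 0.122 0.009]
  z 0.03 33 [0.509 0.113 0.035] [0.547 0.146 0.055] [0.517 0.119 0.044]
  z 0.055 42 [0.508 0.113 0.06 ] [0.549 0.152 0.08 ] [0.518 0.119 0.071]
  z 0.08 48 [0.509 0.113 0.085] [0.549 0.153 0.104] [0.521 0.12  0.096]
  z 0.1 177 [0.508 0.113 0.105] [0.549 0.153 0.125] [0.531 0.136 0.12 ]
  z 0.12 70 [0.511 0.113 0.125] [0.549 0.154 0.145] [0.538 0.146 0.135]
  z 0.145 270 [0.501 0.106 0.
[... 2903 characters left out ...]
0.548 -0.062  0.024] [ 0.411 -0.101  0.01 ]
  z 0.03 105 [ 0.395 -0.126  0.035] [ 0.519 -0.063  0.055] [ 0.401 -0.112  0.046]
  z 0.055 107 [ 0.396 -0.126  0.06 ] [ 0.519 -0.063  0.08 ] [ 0.401 -0.113  0.069]
  z 0.08 137 [ 0.397 -0.126  0.085] [ 0.538 -0.057  0.105] [ 0.403 -0.109  0.097]
  z 0.1 134 [ 0.397 -0.126  0.105] [ 0.534 -0.065  0.125] [ 0.402 -0.11   0.112]
  z 0.12 68 [ 0.393 -0.131  0.125] [ 0.417 -0.094  0.145] [ 0.399 -0.116  0.132]
  z 0.145 157 [ 0.391 -0.131  0.15 ] [ 0.413 -0.096  0.17 ] [ 0.396 -0.117  0.159]
  z 0.155 149 [ 0.391 -0.131  0.16 ] [ 0.412 -0.096  0.18 ] [ 0.396 -0.116  0.17 ]
  z 0.17 151 [ 0.392 -0.131  0.175] [ 0.41  -0.096  0.195] [ 0.396 -0.116  0.185]
```

View pics/crop.png

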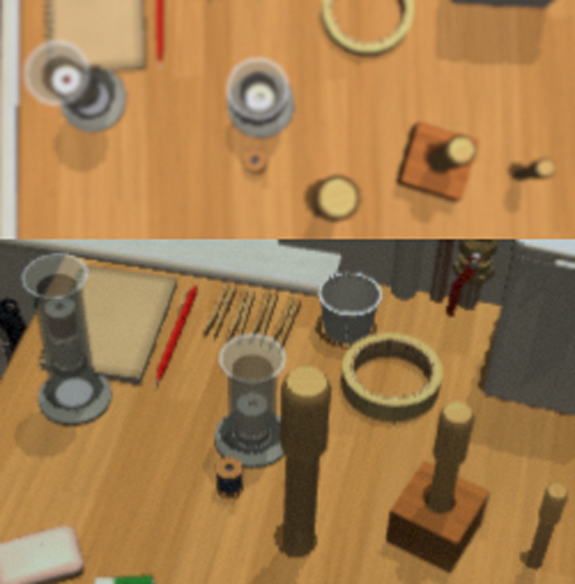

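The crop shows the middle-sized rod in the block, centred near (0.453, -0.227). It also shows the tall tube on the left with its reels stuck high, mouth near (0.530, 0.134). First move: lift the tool and turn it.

>>> play_rows:
  slide:
    - [0, 0, -0.04]
    - [0, 0, -0.04]
    - [0, 0, -0.04]
    - [0, 0, -0.04]
    - [0, 0, -0.04]
    - [0, 0, -0.04]
    - [0, 0, -0.04]
    - [0, 0, -0.04]
  twist:
    - [0, 0, 0.14]
    - [0, 0, 0.14]
    - [0, 0, 0.14]
    - [0, 0, 0.14]
    - [0, 0, 0.14]
    - [0, 0, 0.14]
    - [0, 0, 0.14]
    - [0, 0, 0.14]
  fingers: -1
  force: 30

```text
t: 0.9
tool_pos: [0.1609, 0.5777, 0.2984]
orientation: [2.084, 2.35, -0.002]
force: [0.6, -0.1, 0.6]
opening: 0.0928
gripper_force: 0.0
```

```bash
cat > g.py <<'E'
import sys,numpy as np
from scipy.spatial.transform import Rotation as R
from plant import robot
s=robot.read_state();r=R.from_rotvec(s['orientation']);M=r.as_matrix()
print('t',s['t'],'pos',s['tool_pos'].round(4),'F',s['force'].round(1),'open',round(s['opening'],4),'grip',s['gripper_force'],'\nR',M.round(3).tolist())
prev=s['tool_pos']
for a in sys.argv[1:]:
    p=np.array(eval(a));d=M.T@(p-prev);prev=p
    print(a,'tool shift',d.round(4),'units',(d/.25).round(3),'len',np.linalg.norm(d).round(3))
# twist making the tool vertical with heading as is
z=M[:,2];c=np.cross(z,[0,0,-1]);print('tilt fix units',(M.T@c/np.radians(60)).round(4))
E
python3 g.py "(.40,.20,.298)" "(.453,-.2265,.24)"
```

```text
t 0.9 pos [0.1609 0.5777 0.2984] F [ 0.6 -0.1  0.6] open 0.0928 grip 0.0 
R [[-0.12, 0.993, -0.0], [0.993, 0.12, -0.001], [-0.001, -0.001, -1.0]]
(.40,.20,.298) tool shift [-0.4036  0.1921  0.0007] units [-1.615  0.768  0.003] len 0.447
(.453,-.2265,.24) tool shift [-0.4297  0.0015  0.0584] units [-1.719  0.006  0.234] len 0.434
tilt fix units [-0.0005  0.001  -0.    ]
```

>>> play_rows:
  slide:
    - [-0.16, 0.076, 0]
    - [-0.16, 0.076, 0]
    - [-0.16, 0.076, 0]
    - [-0.16, 0.076, 0]
    - [-0.16, 0.076, 0]
    - [-0.16, 0.076, 0]
    - [-0.16, 0.076, 0]
    - [-0.16, 0.076, 0]
  twist:
    - [0, 0, 0]
    - [0, 0, 0]
    - [0, 0, 0]
    - [0, 0, 0]
    - [0, 0, 0]
    - [0, 0, 0]
    - [0, 0, 0]
    - [0, 0, 0]

```text
t: 1.7
tool_pos: [0.3525, 0.278, 0.2983]
orientation: [-2.077, -2.357, 0.0]
force: [0.8, -0.3, 0.8]
opening: 0.0928
gripper_force: 0.0
```

>>> play_rows:
  slide:
    - [-0.16, 0.076, 0]
    - [-0.16, 0.076, 0]
    - [-0.19, 0, 0]
    - [-0.19, 0, 0]
    - [-0.19, 0, 0]
    - [-0.19, 0, 0]
    - [-0.19, 0, 0]
    - [-0.19, 0, 0]
  twist:
    - [0, 0, 0]
    - [0, 0, 0]
    - [0, 0, 0]
    - [0, 0, 0]
    - [0, 0, 0]
    - [0, 0, 0]
    - [0, 0, 0]
    - [0, 0, 0]

```text
t: 2.5
tool_pos: [0.4354, -0.0796, 0.2984]
orientation: [-2.077, -2.357, -0.0]
force: [1.0, 0.9, -0.4]
opening: 0.093
gripper_force: 0.0
```

```bash
python3 g.py "(.453,-.2265,.24)" "(.453,-.2265,.117)"
```

```text
t 2.5 pos [ 0.4354 -0.0796  0.2984] F [ 1.   0.9 -0.4] open 0.093 grip 0.0 
R [[-0.126, 0.992, 0.0], [0.992, 0.126, 0.0], [0.0, 0.0, -1.0]]
(.453,-.2265,.24) tool shift [-0.148  -0.001   0.0584] units [-0.592 -0.004  0.234] len 0.159
(.453,-.2265,.117) tool shift [-0.    -0.     0.123] units [-0.    -0.     0.492] len 0.123
tilt fix units [ 0.     -0.0001 -0.    ]
```

>>> play_rows:
  slide:
    - [-0.148, -0.001, 0]
    - [-0.148, -0.001, 0]
    - [-0.148, -0.001, 0]
    - [-0.148, -0.001, 0]
    - [0, 0, 0.1]
    - [0, 0, 0.1]
    - [0, 0, 0.034]
    - [0, 0, 0]
  twist:
    - [0, 0, 0]
    - [0, 0, 0]
    - [0, 0, 0]
    - [0, 0, 0]
    - [0, 0, 0]
    - [0, 0, 0]
    - [0, 0, 0]
    - [0, 0, 0]

```text
t: 3.3
tool_pos: [0.4524, -0.2239, 0.2384]
orientation: [-2.075, -2.354, 0.001]
force: [0.1, 0.3, 0.6]
opening: 0.0933
gripper_force: 0.0
```

```bash
python3 g.py "(.453,-.2265,.117)"; python3 - <<'E'
from h import *
im,d,P,c=cloud('side')
cv2.imwrite('pics/s2.png',cv2.resize(im[120:300,270:470],None,fx=3,fy=3)[:,:,::-1])
E
```

```text
t 3.3 pos [ 0.4524 -0.2239  0.2384] F [0.1 0.3 0.6] open 0.0933 grip 0.0 
R [[-0.126, 0.992, -0.003], [0.992, 0.126, 0.002], [0.002, -0.003, -1.0]]
(.453,-.2265,.117) tool shift [-0.0029  0.0006  0.1214] units [-0.012  0.003  0.486] len 0.121
tilt fix units [-0.0027 -0.0022 -0.    ]
```

View pics/s2.png

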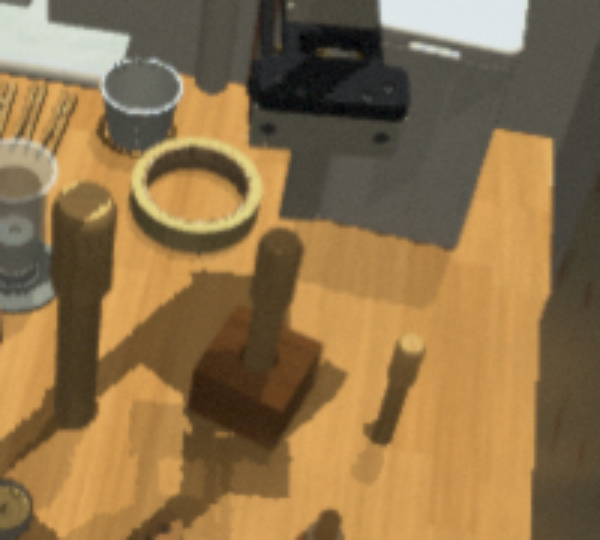

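The fingers are above the block rod with free space around them, so I'll descend and grip.

>>> play_rows:
  slide:
    - [-0.01, 0.003, 0]
    - [0, 0, 0.08]
    - [0, 0, 0.08]
    - [0, 0, 0.08]
    - [0, 0, 0.08]
    - [0, 0, 0.08]
    - [0, 0, 0.08]
    - [0, 0, 0.006]
  twist:
    - [0, 0, 0]
    - [0, 0, 0]
    - [0, 0, 0]
    - [0, 0, 0]
    - [0, 0, 0]
    - [0, 0, 0]
    - [0, 0, 0]
    - [0, 0, 0]

```text
t: 4.15
tool_pos: [0.4537, -0.2264, 0.1173]
orientation: [-2.075, -2.356, 0.001]
force: [0.2, 1.0, -0.1]
opening: 0.0929
gripper_force: 0.0
```

>>> play_rows:
  slide:
    - [0, 0, 0]
    - [0, 0, 0]
    - [0, 0, 0]
    - [0, 0, 0]
    - [0, 0, 0]
    - [0, 0, 0]
    - [0, 0, 0]
    - [0, 0, 0]
  twist:
    - [0, 0, 0]
    - [0, 0, 0]
    - [0, 0, 0]
    - [0, 0, 0]
    - [0, 0, 0]
    - [0, 0, 0]
    - [0, 0, 0]
    - [0, 0, 0]
  fingers: 1
  force: 30

```text
t: 4.95
tool_pos: [0.4544, -0.227, 0.1186]
orientation: [-2.077, -2.357, 0.0]
force: [-0.4, 0.6, 0.2]
opening: 0.0335
gripper_force: 0.0
```

```bash
python3 g.py "(.453,-.2265,.117)"
```

```text
t 4.95 pos [ 0.4544 -0.227   0.1186] F [-0.4  0.6  0.2] open 0.0335 grip 0.0 
R [[-0.126, 0.992, -0.0], [0.992, 0.126, 0.0], [0.0, -0.0, -1.0]]
(.453,-.2265,.117) tool shift [ 0.0007 -0.0013  0.0016] units [ 0.003 -0.005  0.006] len 0.002
tilt fix units [-0.0001 -0.      0.    ]
```

Still closing; wait for the grip, then lift.

>>> play_rows:
  slide:
    - [0, 0, 0]
    - [0, 0, 0]
    - [0, 0, 0]
    - [0, 0, 0]
    - [0, 0, -0.02]
    - [0, 0, -0.03]
    - [0, 0, -0.03]
    - [0, 0, -0.03]
  twist:
    - [0, 0, 0]
    - [0, 0, 0]
    - [0, 0, 0]
    - [0, 0, 0]
    - [0, 0, 0]
    - [0, 0, 0]
    - [0, 0, 0]
    - [0, 0, 0]

```text
t: 5.75
tool_pos: [0.4547, -0.2272, 0.1473]
orientation: [2.076, 2.356, 0.0]
force: [0.1, -0.3, -1.1]
opening: 0.0272
gripper_force: 30.0
```

>>> play_rows:
  slide:
    - [0, 0, -0.08]
    - [0, 0, -0.12]
    - [0, 0, -0.12]
    - [0, 0, -0.12]
    - [0, 0, -0.12]
    - [0, 0, -0.12]
    - [0, 0, 0]
    - [0, 0, 0]
  twist:
    - [0, 0, 0]
    - [0, 0, 0]
    - [0, 0, 0]
    - [0, 0, 0]
    - [0, 0, 0]
    - [0, 0, 0]
    - [0, 0, 0]
    - [0, 0, 0]

```text
t: 6.55
tool_pos: [0.4548, -0.2272, 0.3172]
orientation: [2.076, 2.355, 0.001]
force: [-0.0, 0.3, -0.8]
opening: 0.0275
gripper_force: 30.0
```

```bash
python3 g.py "(.48,-.05,.32)" "(.53,.134,.32)"; python3 - <<'E'
from h import *
im,d,P,c=cloud('side')
np.savez('s3.npz',im=im,d=d,P=P)
cv2.imwrite('pics/s3.png',cv2.resize(im[60:300,230:470],None,fx=2.4,fy=2.4)[:,:,::-1])
E
```

```text
t 6.55 pos [ 0.4548 -0.2272  0.3172] F [-0.   0.3 -0.8] open 0.0275 grip 29.980113927740604 
R [[-0.126, 0.992, 0.002], [0.992, 0.126, -0.001], [-0.001, 0.002, -1.0]]
(.48,-.05,.32) tool shift [ 0.1727  0.0473 -0.003 ] units [ 0.691  0.189 -0.012] len 0.179
(.53,.134,.32) tool shift [ 1.762e-01  7.280e-02 -1.000e-04] units [ 0.705  0.291 -0.   ] len 0.191
tilt fix units [0.0016 0.0013 0.    ]
```

View pics/s3.png

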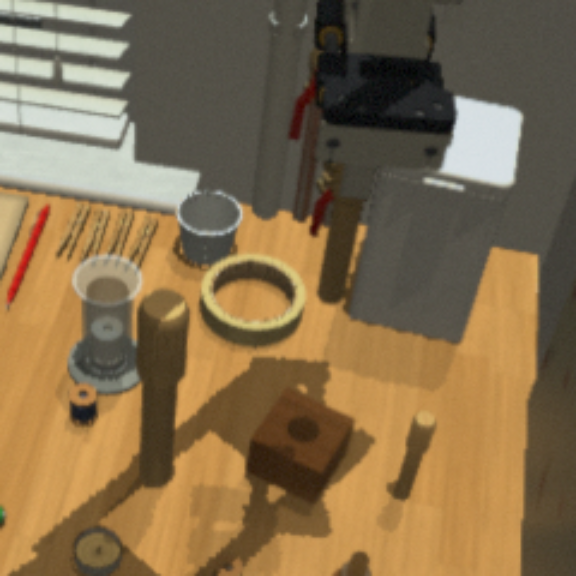

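The rod is out of the block and held upright, its tip at about crop (330,300). I'll carry it over to the tall tube.

>>> play_rows:
  slide:
    - [0.08, 0.03, 0]
    - [0.14, 0.048, 0]
    - [0.18, 0.062, 0]
    - [0.18, 0.062, 0]
    - [0.18, 0.062, 0]
    - [0.18, 0.062, 0]
    - [0.18, 0.062, 0]
    - [0.14, 0.046, 0]
  twist:
    - [0, 0, 0]
    - [0, 0, 0]
    - [0, 0, 0]
    - [0, 0, 0]
    - [0, 0, 0]
    - [0, 0, 0]
    - [0, 0, 0]
    - [0, 0, 0]

```text
t: 7.4
tool_pos: [0.5216, 0.1018, 0.314]
orientation: [-2.074, -2.357, 0.003]
force: [-0.8, -0.0, 0.1]
opening: 0.0275
gripper_force: 30.0
```

>>> play_rows:
  slide:
    - [0.1, 0.034, 0]
    - [0.03, 0.01, 0]
    - [0, 0, 0]
    - [0, 0, 0]
    - [0, 0, 0]
    - [0, 0, 0]
    - [0, 0, 0]
    - [0, 0, 0]
  twist:
    - [0, 0, 0]
    - [0, 0, 0]
    - [0, 0, 0]
    - [0, 0, 0]
    - [0, 0, 0]
    - [0, 0, 0]
    - [0, 0, 0]
    - [0, 0, 0]

```text
t: 8.2
tool_pos: [0.5293, 0.1323, 0.3163]
orientation: [2.078, 2.356, 0.0]
force: [0.7, -0.2, -1.5]
opening: 0.0276
gripper_force: 30.0
```

```bash
python3 g.py "(.5305,.134,.28)"; python3 - <<'E'
from h import *
from plant import robot
tp=robot.read_state()['tool_pos']
im,d,P,c=cloud('side')
m=(d>0)&(np.hypot(P[...,0]-tp[0],P[...,1]-tp[1])<.03)
for z in np.arange(.135,.3,.01):
    k=m&(abs(P[...,2]-z)<.005)
    if k.sum()>3:
        Q=P[k];print(z.round(3),k.sum(),'xmin %.3f xmax %.3f y %.3f %.3f ymid %.4f'%(Q[:,0].min(),Q[:,0].max(),Q[:,1].min(),Q[:,1].max(),(Q[:,1].min()+Q[:,1].max())/2))
cv2.imwrite('pics/s4.png',cv2.resize(im[20:230,100:310],None,fx=2.8,fy=2.8)[:,:,::-1])
E
```

```text
t 8.2 pos [0.5293 0.1323 0.3163] F [ 0.7 -0.2 -1.5] open 0.0276 grip 29.980038322973996 
R [[-0.125, 0.992, 0.0], [0.992, 0.125, 0.0], [-0.0, 0.0, -1.0]]
(.5305,.134,.28) tool shift [0.0016 0.0014 0.0363] units [0.006 0.006 0.145] len 0.036
tilt fix units [0.0002 0.     0.    ]
0.135 137 xmin 0.507 xmax 0.550 y 0.114 0.153 ymid 0.1334
0.145 149 xmin 0.507 xmax 0.556 y 0.113 0.155 ymid 0.1341
0.155 220 xmin 0.502 xmax 0.559 y 0.108 0.162 ymid 0.1346
0.165 66 xmin 0.500 xmax 0.559 y 0.106 0.162 ymid 0.1339
0.205 16 xmin 0.519 xmax 0.532 y 0.124 0.142 ymid 0.1326
0.215 42 xmin 0.518 xmax 0.533 y 0.123 0.140 ymid 0.1311
0.225 44 xmin 0.517 xmax 0.533 y 0.123 0.141 ymid 0.1318
0.235 40 xmin 0.518 xmax 0.533 y 0.123 0.141 ymid 0.1321
0.245 46 xmin 0.516 xmax 0.529 y 0.123 0.141 ymid 0.1319
0.255 48 xmin 0.517 xmax 0.531 y 0.123 0.143 ymid 0.1327
0.265 48 xmin 0.517 xmax 0.534 y 0.123 0.141 ymid 0.1320
0.275 48 xmin 0.516 xmax 0.532 y 0.122 0.141 ymid 0.1318
0.285 50 xmin 0.518 xmax 0.533 y 0.123 0.142 ymid 0.1328
0.295 50 xmin 0.517 xmax 0.531 y 0.123 0.140 ymid 0.1313
```

View pics/s4.png

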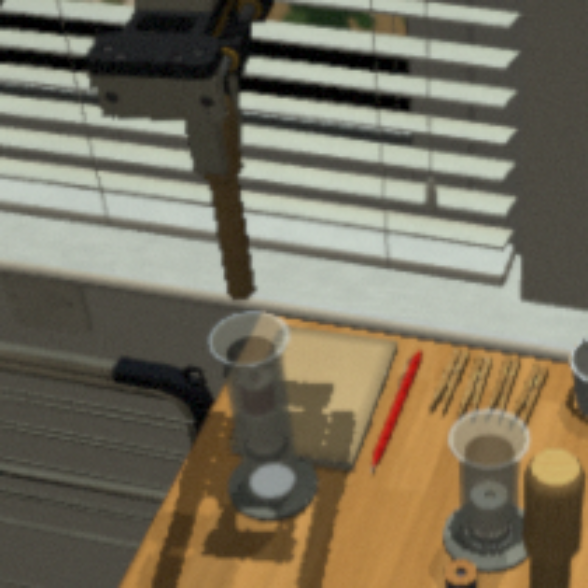

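The rod is vertical above the mouth at crop (250,335), needing about +2 mm in x and y. I'll enter the tube now.

>>> play_rows:
  slide:
    - [0.008, 0.01, 0]
    - [0, 0, 0.03]
    - [0, 0, 0.05]
    - [0, 0, 0.05]
    - [0, 0, 0.05]
    - [0, 0, 0.04]
    - [0, 0, 0.02]
    - [0, 0, 0]
  twist:
    - [0, 0, 0]
    - [0, 0, 0]
    - [0, 0, 0]
    - [0, 0, 0]
    - [0, 0, 0]
    - [0, 0, 0]
    - [0, 0, 0]
    - [0, 0, 0]

```text
t: 9.05
tool_pos: [0.5309, 0.135, 0.2549]
orientation: [-2.076, -2.356, 0.002]
force: [-0.7, -0.3, -0.3]
opening: 0.0273
gripper_force: 30.0
```

>>> play_rows:
  slide:
    - [0, 0, 0.02]
    - [0, 0, 0.02]
    - [0, 0, 0.02]
    - [0, 0, 0.02]
    - [0, 0, 0.02]
    - [0, 0, 0.02]
    - [0, 0, 0.02]
    - [0, 0, 0.02]
  twist:
    - [0, 0, 0]
    - [0, 0, 0]
    - [0, 0, 0]
    - [0, 0, 0]
    - [0, 0, 0]
    - [0, 0, 0]
    - [0, 0, 0]
    - [0, 0, 0]

```text
t: 9.85
tool_pos: [0.5316, 0.1351, 0.216]
orientation: [2.077, 2.357, 0.0]
force: [-0.8, 1.0, 2.3]
opening: 0.0277
gripper_force: 30.0
```

>>> play_rows:
  slide:
    - [0, 0, 0.014]
    - [0, 0, 0.014]
    - [0, 0, 0.014]
    - [0, 0, 0.01]
    - [0, 0, 0.008]
    - [0, 0, 0.008]
    - [0, 0, 0]
    - [0, 0, 0]
  twist:
    - [0, 0, 0]
    - [0, 0, 0]
    - [0, 0, 0]
    - [0, 0, 0]
    - [0, 0, 0]
    - [0, 0, 0]
    - [0, 0, 0]
    - [0, 0, 0]

```text
t: 10.65
tool_pos: [0.5312, 0.135, 0.1987]
orientation: [-2.077, -2.357, 0.001]
force: [0.4, -0.1, -1.4]
opening: 0.0272
gripper_force: 30.0
```

>>> play_rows:
  slide:
    - [0, 0, 0.004]
    - [0, 0, 0.004]
    - [0, 0, 0.004]
    - [0, 0, 0]
    - [0, 0, 0]
    - [0, 0, 0]
    - [0, 0, 0]
    - [0, 0, 0]
  twist:
    - [0, 0, 0]
    - [0, 0, 0]
    - [0, 0, 0]
    - [0, 0, 0]
    - [0, 0, 0]
    - [0, 0, 0]
    - [0, 0, 0]
    - [0, 0, 0]

```text
t: 11.45
tool_pos: [0.5315, 0.1351, 0.1964]
orientation: [2.077, 2.357, 0.0]
force: [-1.7, 0.4, 5.2]
opening: 0.0276
gripper_force: 30.0
```

>>> play_rows:
  slide:
    - [0, 0, 0.004]
    - [0, 0, 0.004]
    - [0, 0, 0.004]
    - [0, 0, 0]
    - [0, 0, 0]
    - [0, 0, 0]
    - [0, 0, 0]
    - [0, 0, 0]
  twist:
    - [0, 0, 0]
    - [0, 0, 0]
    - [0, 0, 0]
    - [0, 0, 0]
    - [0, 0, 0]
    - [0, 0, 0]
    - [0, 0, 0]
    - [0, 0, 0]

```text
t: 12.25
tool_pos: [0.5324, 0.1352, 0.1962]
orientation: [2.076, 2.356, 0.004]
force: [-5.6, -2.0, 19.2]
opening: 0.0275
gripper_force: 30.1
```

The stack stopped at the expected height with 19 N on the rod, so it is home. I'll ease off and release.

>>> play_rows:
  slide:
    - [0, 0, -0.004]
    - [0, 0, -0.004]
    - [0, 0, 0]
    - [0, 0, 0]
    - [0, 0, 0]
    - [0, 0, 0]
    - [0, 0, 0]
    - [0, 0, 0]
  twist:
    - [0, 0, 0]
    - [0, 0, 0]
    - [0, 0, 0]
    - [0, 0, 0]
    - [0, 0, 0]
    - [0, 0, 0]
    - [0, 0, 0]
    - [0, 0, 0]

```text
t: 13.05
tool_pos: [0.532, 0.1352, 0.1963]
orientation: [2.076, 2.356, 0.002]
force: [-2.9, -0.1, 9.7]
opening: 0.0276
gripper_force: 30.0
```

>>> play_rows:
  slide:
    - [0, 0, 0]
    - [0, 0, 0]
    - [0, 0, 0]
    - [0, 0, 0]
    - [0, 0, 0]
    - [0, 0, 0]
    - [0, 0, 0]
    - [0, 0, 0]
  twist:
    - [0, 0, 0]
    - [0, 0, 0]
    - [0, 0, 0]
    - [0, 0, 0]
    - [0, 0, 0]
    - [0, 0, 0]
    - [0, 0, 0]
    - [0, 0, 0]
  fingers: -1

```text
t: 13.85
tool_pos: [0.5315, 0.1351, 0.1951]
orientation: [-2.077, -2.357, 0.0]
force: [0.8, -0.3, 0.5]
opening: 0.0867
gripper_force: 0.0
```

>>> play_rows:
  slide:
    - [0, 0, 0]
    - [0, 0, 0]
    - [0, 0, -0.04]
    - [0, 0, -0.08]
    - [0, 0, -0.08]
    - [0, 0, -0.08]
    - [0, 0, -0.08]
    - [0, 0, -0.08]
  twist:
    - [0, 0, 0]
    - [0, 0, 0]
    - [0, 0, 0]
    - [0, 0, 0]
    - [0, 0, 0]
    - [0, 0, 0]
    - [0, 0, 0]
    - [0, 0, 0]

```text
t: 14.65
tool_pos: [0.5315, 0.1351, 0.3069]
orientation: [2.077, 2.357, 0.001]
force: [0.7, -0.2, -0.1]
opening: 0.0932
gripper_force: 0.0
```

```bash
python3 g.py; python3 - <<'E'
from h import *
im,d,P,c=cloud('side')
m=(d>0)&(np.hypot(P[...,0]-.53,P[...,1]-.134)<.045)
for z in np.arange(.175,.26,.01):
    k=m&(abs(P[...,2]-z)<.005)
    if k.sum()>3:
        Q=P[k];print(z.round(3),k.sum(),Q.min(0).round(3),Q.max(0).round(3))
cv2.imwrite('pics/s5.png',cv2.resize(im[20:230,100:310],None,fx=2.8,fy=2.8)[:,:,::-1])
E
```

```text
t 14.65 pos [0.5315 0.1351 0.3069] F [ 0.7 -0.2 -0.1] open 0.0932 grip 0.0 
R [[-0.126, 0.992, 0.001], [0.992, 0.126, 0.0], [0.0, 0.001, -1.0]]
tilt fix units [ 0.0008 -0.      0.    ]
0.175 37 [0.518 0.125 0.17 ] [0.534 0.144 0.18 ]
0.185 32 [0.517 0.123 0.18 ] [0.538 0.148 0.19 ]
0.195 56 [0.515 0.121 0.19 ] [0.533 0.147 0.2  ]
0.205 57 [0.514 0.122 0.2  ] [0.537 0.148 0.209]
0.215 58 [0.517 0.122 0.21 ] [0.537 0.147 0.22 ]
0.225 59 [0.515 0.122 0.22 ] [0.534 0.148 0.23 ]
0.235 110 [0.516 0.123 0.23 ] [0.542 0.149 0.24 ]
0.245 26 [0.52  0.125 0.24 ] [0.539 0.144 0.242]
```

View pics/s5.png

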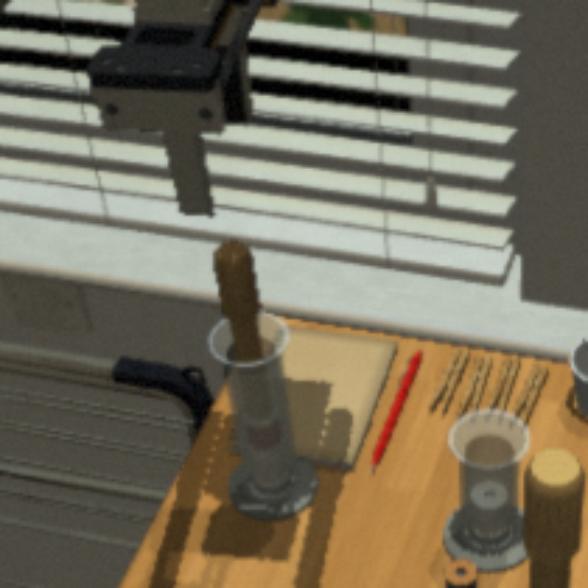

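The rod stands upright and free in the tall tube at crop (240,300). The reels are at the bottom, the rod top measures about 0.24 m as expected, and the gripper is clear. I'll hand in.

```bash
python3 -c "
from plant import robot
print(robot.close_job())"
```

```text
the job is handed in; nothing more can be done
None
```

I pushed the reels home with the wooden rod (about 19 N at the wrist), left it standing released and upright in the tall tube, and handed the job in at about 15 s; the hand-in returned no verdict.

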